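# Nip up a spot viewer's lens lock ring with a two-pin spanner

### The arm

A 6-joint arm with a two-finger parallel gripper is mounted at the origin on the work surface. World frame = base frame: x ahead of the robot, y to its left, z up, the work surface at z = 0. Lengths are in mm, angles in rad, forces in N, time in s.
With the tool pointing down it reaches from about 275 to 1000 mm from the base axis. Payload 8.4 kg.
Tool frame: the origin (TCP) lies on the centre line of the jaws, within the pads' length; the fingertips stand r.tip_reach ahead of it and the grasp point (between the pads) lies 11 mm behind it (r.tip_reach is the distance from the TCP to the fingertips, in mm); z points along the fingers, y is the line along which they close (so a half turn about z gives the same grasp; the last joint's range is limited). The gripper opens to 85 mm and grips with 20 to 120 N. Pads are 22 mm wide; open, the fingers measure 114 mm over their backs; the gripper's body (76 mm by 85 mm) begins 54 mm behind the grasp point. The pads swing forward as they close: fully open they stand 13 mm farther back than shut.
Start: joints at [-1.329, 0.353, 1.633, -0, 1.155, -0.002], TCP at [150.868, -606.52, 239.281] pointing down, gripper open.
Joint ranges: [-2.63, 2.63], [-0.92, 2.1], [0.06, 2.66], [-1.3, 4.44], [0, 2.69], [-3.02, 3.02]. Speed limits (rad/s): [2.22, 2.22, 2.79, 3.14, 3.14, 3.14].

### API

Orientations are given as [roll, pitch, yaw] about the fixed x, y, z axes, in that order (R = Rz(yaw) Ry(pitch) Rx(roll)).
In Python, from rig import r gives the robot as it stands.
- The arm moves only by the tool carry_out, never from a script. Its argument "targets" is a list of rows, each an object with "dp": the shift along the tool's x, y, z in mm, a list of three; "yaw": the turn about the tool's z in degrees. A call has 1 to 12 rows; each row is the pose to reach, as a shift and turn from the pose commanded when the call began, along the tool's axes at that moment; what a row does not reach only later rows make up. A row lasts 1/8 s, in which the tool goes at most 62.5 mm and 10.7 degrees, less where a joint would pass 70% of its speed; a pose out of reach is approached as far as the arm can. A call with a gripper value outside its range is refused whole. "fingers" is the opening, from -1 (shut) to 1 (fully open), so that 0 is half open, set as the call begins (left out, the last holds). The fingers move at their own pace and stop on an object; "grip_force" is the grip in N (left out, the last holds). Time passes only in rows, so rows that repeat a pose let the fingers close. It gives the time, the measured TCP pose, the force, the opening and the grip force at its end, in the units of the state.
- r.sense(): the state, without advancing time (a new reading comes with each control period).
- r.grab_frame(name): name is "scene" or "side" or "wrist"; returns the picture (420x560x3 uint8, red, green, blue); there is no depth.
- r.get_calibration(name): a dict with "fx", "fy", "cx", "cy" (pixels), "rvec" (rotation vector, rad) and "tvec" (3), from world to camera coordinates, as OpenCV has them. Camera axes: x right, y down, z forward; pixel columns grow to the right and rows downward; lengths in mm; the calibration is good to about 2 mm. A picture is of the moment at which its call begins: read the wrist's pose just before it. get_calibration takes no time and is no camera call; for the wrist camera it gives the pose at the moment of the call.
- r.sign_off(): hands the job in; it is judged then, once.
The state is a dict: "clock": time; "qpos": joint angles; "qvel": joint speeds; "joint_efforts": joint torques, N m; "eef_pos": TCP position; "tcp_rot": TCP orientation; "contact_force": force on the tool from outside, world axes, zero at the start; "wrist_torque": the same for the moment, N m; "opening": opening from 0.0 (shut) to 1.0 (fully open); "grasp_force": force on a finger pad.
Only numpy, scipy, OpenCV 4.12 (cv2) and the standard library are available. Lean on these libraries where they do the work, as an engineer would, in place of code of your own. Each camera call takes 0.05 s, during which the arm holds its last target. There are 200 camera calls.

### The job

The lens lock ring on top of the spot viewer has worked loose. Take the two-pin spanner from its oak rest, seat both prongs fully in the ring's two holes before turning anything, then turn the ring clockwise until it comes up firm against its seat, without forcing it. Lift the spanner off and stand it back in its rest, leaving the other things on the shelf where they are.

Things in the scene. Friction and masses are not known exactly. Their poses are not given: they have to be found in the camera images.
- ring_centre (a point): Centre of the upper face of the aluminium lock ring (rim 82 mm, bore 42 mm across, 11 mm thick, face level, 95 mm above the shelf) on the spot viewer's turret. Axes are the viewer's: z up, x away from the robot. Two blind holes, 7.5 mm wide and 8 mm deep, lie opposite each other 31 mm from this centre; their bearing is not reported by this point.
- lock_ring (a joint): Turn of the lock ring (rad), growing clockwise from above; starts at 0.45 to 0.85, meets its seat at 1.20: 0.6 to 1 N m there is firm, over 1.5 is forcing. Thread friction, 0.4 N m, holds it where left; pressing with over 15 N can drag it round. At the start the line through its holes lies 9 deg clockwise to 49 deg anticlockwise of the viewer's y axis; this value does not tell where.
- spanner_grip (a point): Centre of the spanner's red cross handle, a bar 90 mm long (along y), 16 mm wide (x), 14 mm high, to be gripped across its width from above. Two-pin spanner, 0.2 to 0.33 kg: below the handle a 12 mm stem, then a steel yoke 78 x 18 x 12 mm along y whose flat underside is 56.5 mm below this centre, and two prongs under it. z up, turns of 180 deg are alike.
- prong_a (a point): Tip of the spanner's prong at y = +31 mm, 63 mm below the handle centre. Each prong is a steel pin 6 mm in diameter standing 6.5 mm out of the yoke's flat underside, its last 1.5 mm tapered to 4 mm. Fully seated, the yoke lies on the ring's face and the tip is 6.5 mm below it.
- prong_b (a point): Tip of the other prong, at y = -31 mm of the spanner, otherwise like the first.
- rest_top (a point): Centre of the top face of the oak rest, a fixed block 44 x 106 x 30 mm (x, y, z), 30 mm above the shelf. Two holes 10 mm wide and 10 mm deep at y = +31 and -31 mm hold the prongs; the spanner stands in it with its yoke on this face and its handle along y.
- spanner: The whole two-pin spanner; origin midway between the prong tips, axes as for its handle.
- viewer: The spot viewer, a grey steel case 190 x 200 x 74 mm fixed to the shelf, carrying the turret, lens and lock ring. Origin on the shelf under the ring's centre; the case reaches 75 mm to -x, 115 mm to +x and 100 mm to each side.
- spacer: Navy cassette spacer, a loose slab 140 x 60 x 22 mm. Origin at the centre of its underside. Leave alone.
- insulator: White ceramic insulator, a loose ribbed post 40 mm wide and 44 mm high. Origin at the centre of its underside. Leave alone.
- clip_box: Open zinc box of clips, loose, 90 x 62 x 32 mm. Origin at the centre of its underside. Leave alone.
There are look-alikes about, which are no part of the job. There is more than one size of the spanner; the job needs the larger. There is more than one size of the part that bears rest_top; the job needs the larger.

How it is judged:
By the outcome, as a careful person would: the job done as asked, in the order asked, and still so for the second after the job is handed in, with the robot touching nothing.
It also fails if it takes over 58 s, if anything falls off the work surface, if the arm or the gripper's body presses on something with over 40 N, if the wrist force passes 120 N, or if a joint passes its speed limit or range.

## Working session

There is one attempt and no reset: what is moved stays moved. The work goes in short steps, Python scripts to look and compute and a tool call to move; the robot and the scene stay as the last step left them, time stands still between calls to the robot, and variables do not carry over. Pictures are saved under pics/ and viewed, at most 12 in all, crops included, and the job is handed in when it is done.

Besides the shell and the picture viewer there is one more tool, called after ">>>" as name([rows], argument=value, ...), one row to a line, values as JSON. carry_out: Moves the arm, as the interface text tells. Its arguments: {"type":"object","properties":{"targets":{"type":"array","items":{"type":"object","properties":{"dp":{"type":"array","items":{"type":"number"}},"yaw":{"type":"number"}}}},"fingers":{"type":"number"},"grip_force":{"type":"number"}},"required":["targets"]}

```bash
mkdir -p pics
cat > h.py <<'E'
import numpy as np, cv2
from rig import r
def cal(n):
    c=r.get_calibration(n); R=cv2.Rodrigues(np.array(c["rvec"],float))[0]
    K=np.array([[c["fx"],0,c["cx"]],[0,c["fy"],c["cy"]],[0,0,1.]]); return K,R,np.array(c["tvec"],float).ravel()
def ray(C,uv):
    K,R,t=C; d=R.T@np.linalg.solve(K,[uv[0],uv[1],1.]); return -R.T@t,d
def onz(C,uv,z):
    o,d=ray(C,uv); return o+d*(z-o[2])/d[2]
def proj(C,p):
    K,R,t=C; q=K@(R@np.array(p,float)+t); return q[:2]/q[2]
def save(n,im): cv2.imwrite("pics/"+n+".png",cv2.cvtColor(im,cv2.COLOR_RGB2BGR))
E
python3 - <<'E'
from h import *
print(r.sense(), r.tip_reach)
a=r.grab_frame("scene");b=r.grab_frame("side")
np.save("a.npy",a);np.save("b.npy",b)
save("scene",a);save("side",b)
E
```

```text
{'clock': 0.0, 'qpos': array([-1.32943129e+00,  3.53614622e-01,  1.63413098e+00,  1.99942351e-05,
        1.15521268e+00, -2.38872393e-03]), 'qvel': array([ 0.00045295,  0.00029521,  0.00058278,  0.00075478, -0.00046577,
        0.00060687]), 'joint_efforts': array([-1.06972162e-03, -6.05255198e+01, -3.42062688e+01, -1.41385408e-04,
        9.39987134e-03,  1.57865435e-05]), 'eef_pos': array([ 150.74344068, -606.06901091,  238.58396654]), 'tcp_rot': array([-3.14022707e+00, -2.15433652e-05,  2.43745665e-01]), 'contact_force': array([0.2039736 , 0.5635078 , 0.03252209]), 'wrist_torque': array([-0.01071229, -0.07271595, -0.0161514 ]), 'grasp_force': 0.0, 'opening': 0.9999561672166438} 8.0
```

View pics/scene.png

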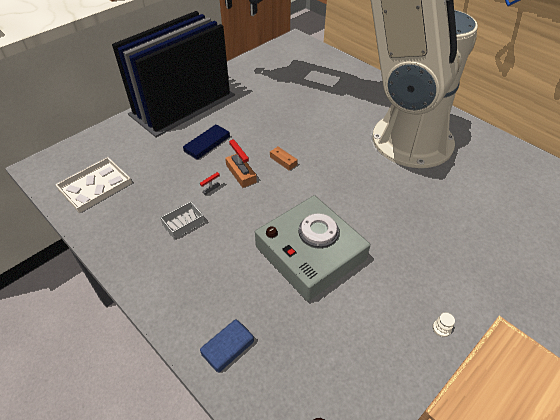

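View pics/side.png

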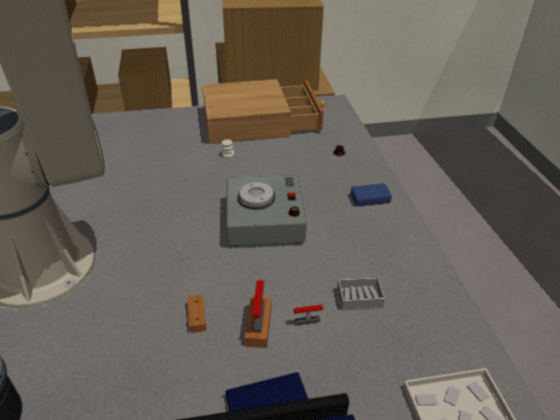

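The scene view shows the large red spanner in its oak rest (handle ~(239,150), block ~(241,170)). The look-alikes are the small red spanner (209,181) and the small empty oak rest (284,157). The ring is at (319,229). The side view shows them at (259,298), (308,312), (196,313) and (257,194). By size, and because it stands in its rest, I choose the one at (239,150) and will check it in a close crop.

Run:
```python
from h import *
ims={"scene":np.load("a.npy"),"side":np.load("b.npy")}
def blob(n,m,seed):
    m=m.astype(np.uint8); k,l,s,c=cv2.connectedComponentsWithStats(m)
    i=min(range(1,k),key=lambda i:np.hypot(*(c[i]-seed))+(1000 if s[i][4]<30 else 0)); return l==i,s[i],c[i]
E={}
for n,sd in (("scene",(239,150)),("side",(259,298))):
    im=ims[n].astype(int); m=(im[...,0]>130)&(im[...,1]<50)&(im[...,2]<50)
    b,s,c=blob(n,m,sd); p=np.argwhere(b)[:,::-1].astype(np.float32)
    rc=cv2.minAreaRect(p); print(n,s,c,rc)
    E[n]=c
    o=cal(n); ctr=onz(o,c,90); print("on z=90ish",ctr)
    bx=cv2.boxPoints(rc); d=np.linalg.norm(bx-np.roll(bx,-1,0),axis=1);i=np.argmin(d)
    e1=(bx[i]+bx[(i+1)%4])/2;e2=(bx[(i+2)%4]+bx[(i+3)%4])/2
    print("ends",[onz(o,e,86.5).round(1) for e in (e1,e2)])
def tri(u,v):
    (o1,d1),(o2,d2)=ray(cal("scene"),u),ray(cal("side"),v)
    s=np.linalg.lstsq(np.c_[d1,-d2],o2-o1,rcond=None)[0]; a,b=o1+s[0]*d1,o2+s[1]*d2; return (a+b)/2,np.linalg.norm(a-b)
print("handle",tri(E["scene"],E["side"]))
# ring
for n,sd in (("scene",(319,229)),("side",(257,194))):
    im=ims[n].astype(int); m=(im.min(2)>165)&(np.ptp(im,axis=2)<25)
    b,s,c=blob(n,m,sd); cn=max(cv2.findContours(b.astype(np.uint8),0,1)[0],key=len); e=cv2.fitEllipse(cn)
    print(n,s,e,onz(cal(n),e[0],95)); E[n+"r"]=e[0]
print("ring",tri(E["scener"],E["sider"]))
# rest corners for direction, crops
a=ims["scene"][110:290,180:380];bb=ims["side"][165:365,170:350]
bb=cv2.resize(bb,(400,444),interpolation=2)
a=cv2.resize(a,(400,360),interpolation=2);a=np.vstack([a,np.zeros((84,400,3),np.uint8)])
save("crop",np.hstack([a,bb]))
```

```text
scene [230 140  18  20 110] [238.47272727 149.57272727] ((238.3292694091797, 149.5365753173828), (24.05076026916504, 4.841386795043945), 51.34019470214844)
on z=90ish [ 474.76453931 -256.67065751   90.        ]
ends [array([ 461.7, -304.5,   86.5]), array([ 482.8, -217.8,   86.5])]
side [253 281  11  34 228] [257.94736842 297.45614035] ((257.9385070800781, 297.4923095703125), (6.697875499725342, 33.737449645996094), 7.125016689300537)
on z=90ish [ 476.70585457 -258.45103676   90.        ]
ends [array([ 487.8, -212. ,   86.5]), array([ 467. , -296.2,   86.5])]
handle (array([ 475.72425485, -257.29742068,   89.54184813]), np.float64(2.42436460421587))
scene [302 213  35  28 667] ((318.68878173828125, 226.84237670898438), (26.66814422607422, 34.20752716064453), 95.85600280761719) [521.3275085   79.47199927  95.        ]Traceback (most recent call last):
  File "<stdin>", line 23, in <module>
  File "<stdin>", line 5, in blob
ValueError: min() iterable argument is empty
```

Run:
```python
from h import *
a=np.load("a.npy")[110:290,180:380];bb=np.load("b.npy")[165:365,170:350]
bb=cv2.resize(bb,(400,444),interpolation=2)
a=cv2.resize(a,(400,360),interpolation=2);a=np.vstack([a,np.zeros((84,400,3),np.uint8)])
save("crop",np.hstack([a,bb]))
K,R,t=cal("wrist"); s=r.sense()
from scipy.spatial.transform import Rotation as Ro
T=Ro.from_euler("xyz",s["tcp_rot"]).as_matrix()
print(K, "cam in tool",T.T@(-R.T@t-s["eef_pos"]),"\naxes",(R@T).round(3), "\ntool axes",T.round(3))
d=np.array([475,-257,0])-s["eef_pos"]; print(T.T@d)
```

```text
[[348.91388029   0.         285.42975371]
 [  0.         348.91388029 210.0005581 ]
 [  0.           0.           1.        ]] cam in tool [  66.75112747    1.17622299 -135.70885001] 
axes [[-0.     1.     0.   ]
 [-0.965 -0.    -0.26 ]
 [-0.26  -0.     0.965]] 
tool axes [[ 0.97   0.241 -0.   ]
 [ 0.241 -0.97   0.001]
 [-0.    -0.001 -1.   ]]
[ 398.92865372 -260.23726286  238.95859122]
```

View pics/crop.png

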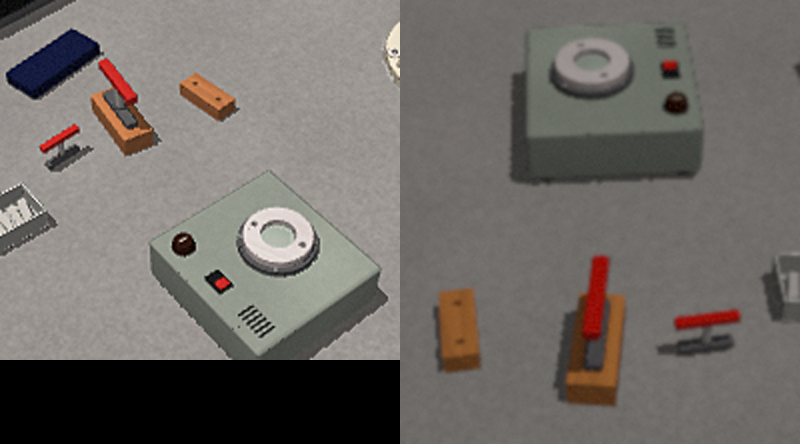

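The crop confirms it: the large spanner (handle ~(118,80) in the crop) stands in the large rest, and the small ones are separate. The ring's holes show at about (307,221) and (332,232) in the scene image. Before moving I'll check where the tall rack is.

Run:
```python
from h import *
C=cal("scene")
for uv in [(137,131),(238,95),(140,122),(231,85)]: print(uv,onz(C,uv,0).round())
for h in (150,200,250,300): print(h,proj(C,np.r_[onz(C,(231,85),0)[:2],h]).round(), proj(C,np.r_[onz(C,(140,122),0)[:2],h]).round())
a,b=[onz(C,p,95) for p in ((307.5,221.5),(332,232))]; print(a,b,np.linalg.norm(a-b),np.degrees(np.arctan2(*(a-b)[1::-1])))
s=r.sense()
from scipy.spatial.transform import Rotation as Ro
T=Ro.from_euler("xyz",s["tcp_rot"]).as_matrix()
print(T.T@(np.array([521,80,300])-s["eef_pos"]))
```

```text
(137, 131) [ 582. -626.    0.]
(238, 95) [ 228. -553.    0.]
(140, 122) [ 551. -659.   -0.]
(231, 85) [ 207. -616.    0.]
150 [227.  45.] [128.  81.]
200 [226.  30.] [124.  65.]
250 [225.  14.] [119.  49.]
300 [223.  -2.] [114.  32.]
[528.17953216  50.49416487  95.        ] [510.72764851 110.906657    95.        ] 62.88272774154251 -73.88711930263216
[ 524.91190981 -576.53534194  -60.6557348 ]
```

The rack spans roughly x 207–582 mm at y < −550 mm and is about 240 mm tall, so I rise first and move away in +y. Then I go over the ring.

>>> carry_out([
  {"dp": [0, -10, -40], "yaw": 0},
  {"dp": [5, -60, -61], "yaw": 0},
  {"dp": [25, -115, -61], "yaw": -6},
  {"dp": [70, -165, -61], "yaw": -12},
  {"dp": [120, -212, -61], "yaw": -19},
  {"dp": [170, -257, -61], "yaw": -25},
  {"dp": [220, -302, -61], "yaw": -31},
  {"dp": [270, -347, -61], "yaw": -38},
  {"dp": [320, -392, -61], "yaw": -44},
  {"dp": [370, -437, -61], "yaw": -50},
  {"dp": [420, -482, -61], "yaw": -56},
  {"dp": [465, -522, -61], "yaw": -62},
], fingers=1)

```text
clock: 1.6
eef_pos: [455.9, -16.4, 300.3]
tcp_rot: [3.141, 0.0, 1.33]
contact_force: [0.8, -1.0, 0.1]
opening: 1.006
grasp_force: 0.0
```

```bash
cat >> h.py <<'E'
from scipy.spatial.transform import Rotation as Ro
def tool():
    s=r.sense(); return Ro.from_euler("xyz",s["tcp_rot"]).as_matrix(),s
def todp(p):
    T,s=tool(); return (T.T@(np.array(p,float)-s["eef_pos"])).round(1)
E
python3 -c "
from h import *
T,s=tool();print(s['eef_pos'],s['qpos'],T.round(3),todp([521,80,175]))"
```

```text
[455.90605694 -16.38379263 300.30876887] [-3.90227616e-02  2.30109591e-02  1.90340519e+00 -2.71332851e-04
  1.21480979e+00  2.02019773e-01] [[ 0.239  0.971  0.   ]
 [ 0.971 -0.239 -0.   ]
 [-0.     0.    -1.   ]] [109.2  40.2 125.3]
```

>>> carry_out([
  {"dp": [0, 0, 30], "yaw": 0},
  {"dp": [0, 0, 60], "yaw": 0},
  {"dp": [0, 0, 60], "yaw": 0},
])

```text
clock: 1.98
eef_pos: [453.5, -18.1, 238.4]
tcp_rot: [-3.137, 0.001, 1.326]
contact_force: [-1.2, -0.0, 0.2]
opening: 0.999
grasp_force: 0.0
```

```bash
python3 -c "
from h import *
T,s=tool();print(s['eef_pos'],todp([521,80,175]))"
```

```text
[453.4929041  -18.13559865 238.39403195] [111.6  42.1  63.1]
```

>>> carry_out([
  {"dp": [40, 15, 20], "yaw": 0},
  {"dp": [80, 30, 40], "yaw": 0},
  {"dp": [112, 42, 63], "yaw": 0},
  {"dp": [112, 42, 63], "yaw": 0},
  {"dp": [112, 42, 63], "yaw": 0},
])

```text
clock: 2.6
eef_pos: [523.2, 79.6, 178.2]
tcp_rot: [3.141, 0.0, 1.326]
contact_force: [0.0, 0.2, 0.3]
opening: 1.0
grasp_force: 0.0
```

```bash
python3 -c "
from h import *
T,s=tool();print(s['eef_pos'],s['tcp_rot'])
C=cal('wrist');w=r.grab_frame('wrist');np.save('w.npy',w);save('w1',w)
np.savez('wc.npz',K=C[0],R=C[1],t=C[2])
print(proj(C,[521,80,95]))"
```

```text
[523.21176565  79.58444528 178.24202555] [3.14115684e+00 6.34543837e-05 1.32593073e+00]
[279.89282173 219.29875819]
```

View pics/w1.png

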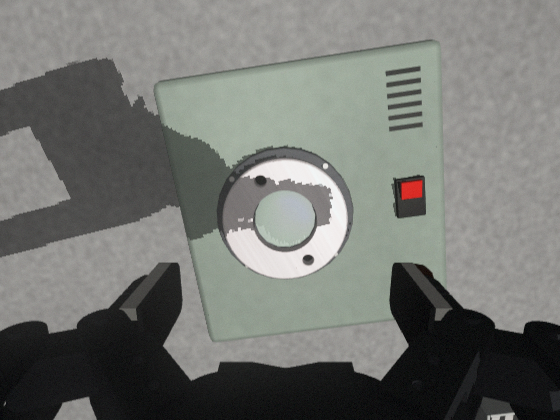

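The wrist view shows the ring with two blind holes at (260,181) and (308,260), and the bore at about (285,218).

Run:
```python
from h import *
w=np.load("w.npy");f=np.load("wc.npz");C=(f["K"],f["R"],f["t"])
g=cv2.cvtColor(w,cv2.COLOR_RGB2GRAY);P=[]
for u,v in ((260,181),(308,260)):
    q=g[v-9:v+10,u-9:u+10]; m=(q<60).astype(np.uint8)
    k,l,s,c=cv2.connectedComponentsWithStats(m); i=l[9,9] or 1+np.argmax(s[1:,4]); print(s[i],c[i],q[9])
    P.append(onz(C,c[i]+[u-9,v-9],95))
a,b=P;print(a,b,"mid",(a+b)/2,"dist",np.linalg.norm(a-b),"ang",np.degrees(np.arctan2(*(a-b)[1::-1]))%180)
# bore and case edges
bm=(g>0)
for uv in [(155,83),(439,42),(212,341)]: print(onz(C,uv,74))
print("spanner dp",todp([475,-257,190]))
```

```text
[ 4  4 11  9 72] [9.36111111 7.94444444] [123 119 118  90  78  48  41  47  42  44  47  43  44  47  47  80 124 124
 119]
[ 5  5  8  4 28] [8.5 6.5] [232 229 228 170 110  87  70  61  60  61  68  81  91  90 111 211 232 233
 234]
[515.40213296 108.28543877  95.        ] [532.43244001  49.41673862  95.        ] mid [523.91728648  78.8510887   95.        ] dist 61.28258491981134 ang 106.13479003745896
[463.33179973 183.05115747  74.        ]
[645.25146445 162.64989724  74.        ]
[442.11742173 -10.42749968  74.        ]
spanner dp [-338.    35.   -11.6]
```

>>> carry_out([
  {"dp": [-40, 4, -15], "yaw": 0},
  {"dp": [-95, 10, -25], "yaw": 0},
  {"dp": [-150, 16, -25], "yaw": 0},
  {"dp": [-205, 22, -25], "yaw": 0},
  {"dp": [-260, 27, -25], "yaw": 0},
  {"dp": [-310, 32, -25], "yaw": 0},
  {"dp": [-338, 35, -25], "yaw": 0},
  {"dp": [-338, 35, -25], "yaw": 0},
  {"dp": [-338, 35, -25], "yaw": 0},
])

```text
clock: 3.78
eef_pos: [474.7, -256.2, 202.9]
tcp_rot: [3.141, -0.0, 1.325]
contact_force: [-0.7, 1.1, -1.0]
opening: 1.003
grasp_force: 0.0
```

Run:
```python
from h import *
w=np.load("w.npy");f=np.load("wc.npz");C=(f["K"],f["R"],f["t"])
g=cv2.cvtColor(w,cv2.COLOR_RGB2GRAY);P=[]
for u,v,th in ((260,181,85),(308,260,150)):
    q=g[v-10:v+11,u-10:u+11]; m=(q<th).astype(np.uint8)
    k,l,s,c=cv2.connectedComponentsWithStats(m); i=l[10,10]; print(s[i],c[i])
    P.append(onz(C,c[i]+[u-10,v-10],95))
a,b=P;print(a,b,"mid",(a+b)/2,"dist",np.linalg.norm(a-b),"ang",np.degrees(np.arctan2(*(a-b)[1::-1]))%180)
T,s=tool();print(s['eef_pos'],s['tcp_rot'])
C=cal('wrist');w=r.grab_frame('wrist');np.save('w2.npy',w);save('w2',w)
im=w.astype(int);m=((im[...,0]>90)&(im[...,1]<45)&(im[...,2]<45)).astype(np.uint8)
k,l,st,c=cv2.connectedComponentsWithStats(m);i=1+np.argmax(st[1:,4]);rc=cv2.minAreaRect(np.argwhere(l==i)[:,::-1].astype(np.float32))
print(st[i],rc)
bx=cv2.boxPoints(rc); p=[onz(C,x,93.5) for x in bx]; print(np.round(p,1),"c",np.mean(p,0),[np.linalg.norm(p[j]-p[j-1]) for j in (0,1)])
for j in (0,1): print(np.degrees(np.arctan2(*(p[j]-p[j-1])[1::-1])))
```

```text
[ 5  5 12 10 95] [10.23157895  9.47368421]
[ 5  5 11 10 92] [9.73913043 9.5       ]
[515.23344315 107.97674851  95.        ] [532.25951587  47.9618734   95.        ] mid [523.74647951  77.96931095  95.        ] dist 62.38327008788065 ang 105.83850914906026
[ 474.68100975 -256.22369444  202.92017253] [ 3.14105832e+00 -1.84039568e-04  1.32477510e+00]
[278 147  22  67 828] ((288.5, 180.0), (66.0, 21.0), 90.0)
[[ 481.9 -212.3   93.5]
 [ 496.  -215.8   93.5]
 [ 484.9 -262.    93.5]
 [ 470.  -258.3   93.5]] c [ 483.1850803  -237.10641118   93.5       ] [np.float64(47.54218712365015), np.float64(14.572507373995107)]
75.56264744375
-14.121698180763843
```

View pics/w2.png

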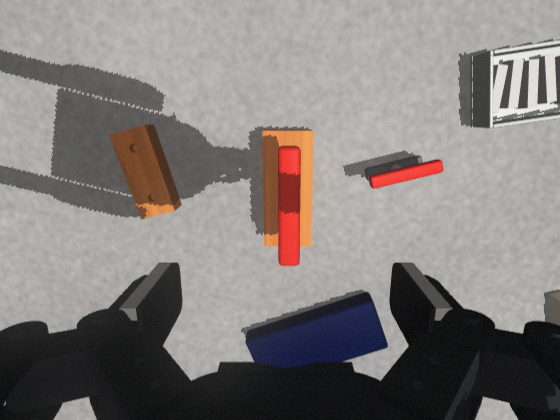

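The wrist view shows the large handle running from (289,147) to (289,266) over its rest, which spans x 263–312 px. The small spanner at (405,175) and the small rest at (145,170) are well clear. I'll measure the handle and rest from these edges.

Run:
```python
from h import *
C=cal('wrist');w=np.load('w2.npy').astype(int)
m=((w[...,0]>75)&(w[...,1]<35)&(w[...,2]<35)).astype(np.uint8);m[:,330:]=0;m[300:]=0
k,l,st,c=cv2.connectedComponentsWithStats(m);i=1+np.argmax(st[1:,4]);x,y,W,H,A=st[i];print(st[i])
e=[onz(C,(x+W/2-.5,v),93.5) for v in (y-.5,y+H-.5)]
ctr=(e[0]+e[1])/2;d=e[0]-e[1];print(e,ctr,np.linalg.norm(d),np.degrees(np.arctan2(d[1],d[0])))
rows,cols=np.where(((w[...,0]-w[...,2]>40)&(w[...,1]>35))[120:250,240:335]); 
print("rest cols",[ (v,cols[rows==v-120].min()+240,cols[rows==v-120].max()+240) for v in (135,150,200,240)])
lo,hi=rows.min()+120,rows.max()+120;print(lo,hi,onz(C,(288,lo),30),onz(C,(288,hi+.5),30))
print("dp",todp([ctr[0],ctr[1],75.5]))
# per-row edge centres for the angle
R,Cc=np.where(l==i);vs=range(y+5,y+H-5);pp=np.array([onz(C,((Cc[R==v].min()+Cc[R==v].max())/2,v),93.5) for v in vs])
print(np.degrees(np.arctan(np.polyfit(pp[:,1],pp[:,0],1)[0])), "tool x",np.degrees(tool()[1]['tcp_rot'][2]))
```

```text
[288 180   1   1   1]
[array([ 483.22508893, -235.63527128,   93.5       ]), array([ 483.05159306, -236.33351655,   93.5       ])] [ 483.13834099 -235.98439391   93.5       ] 0.7194770824729761 76.0460702362856
rest cols [(135, np.int64(262), np.int64(313)), (150, np.int64(263), np.int64(313)), (200, np.int64(263), np.int64(312)), (240, np.int64(264), np.int64(311))]
130 249 [ 491.36938872 -204.78122897   30.        ] [ 464.82026455 -311.62988216   30.        ]
dp [ 21.2   3.2 127.3]Traceback (most recent call last):
  File "<stdin>", line 13, in <module>
IndexError: too many indices for array: array is 1-dimensional, but 2 were indexed
```

Run:
```python
from h import *
C=cal('wrist');w=np.load('w2.npy').astype(int)
m=((w[...,0]>60)&(w[...,1]<.33*w[...,0])&(w[...,2]<.6*w[...,0])).astype(np.uint8);m[:,330:]=0;m[300:]=0
k,l,st,c=cv2.connectedComponentsWithStats(m);i=1+np.argmax(st[1:,4]);x,y,W,H,A=st[i];print(st[i])
e=[onz(C,(x+W/2-.5,v),93.5) for v in (y-.5,y+H-.5)]
ctr=(e[0]+e[1])/2;d=e[0]-e[1];print(e,ctr,np.linalg.norm(d))
print("dp",todp([ctr[0],ctr[1],75.5]))
R,Cc=np.where(l==i);vs=range(y+5,y+H-5);pp=np.array([onz(C,((Cc[R==v].min()+Cc[R==v].max())/2,v),93.5) for v in vs])
print(90-np.degrees(np.arctan(np.polyfit(pp[:,1],pp[:,0],1)[0])), "tool x",np.degrees(tool()[1]['tcp_rot'][2]))
```

```text
[ 278  147   22  118 2385]
[array([ 489.14343399, -213.25400082,   93.5       ]), array([ 467.84775883, -299.09652271,   93.5       ])] [ 478.49559641 -256.17526177   93.5       ] 88.44458347066471
dp [  0.5   3.6 127.3]
76.0929635774836 tool x 75.96076848612037
```

>>> carry_out([
  {"dp": [0, 3.6, 40], "yaw": 0},
  {"dp": [0, 3.6, 85], "yaw": 0},
  {"dp": [0, 3.6, 115], "yaw": 0},
  {"dp": [0, 3.6, 127], "yaw": 0},
  {"dp": [0, 3.6, 127], "yaw": 0},
  {"dp": [0, 3.6, 127], "yaw": 0},
], fingers=-0.2)

```text
clock: 4.58
eef_pos: [479.5, -257.4, 76.5]
tcp_rot: [3.14, 0.0, 1.326]
contact_force: [-0.8, 0.5, -0.1]
opening: 0.399
grasp_force: 0.0
```

>>> carry_out([
  {"dp": [0, 0, 0], "yaw": 0},
  {"dp": [0, 0, 0], "yaw": 0},
  {"dp": [0, 0, 0], "yaw": 0},
  {"dp": [0, 0, 0], "yaw": 0},
  {"dp": [0, 0, 0], "yaw": 0},
  {"dp": [0, 0, 0], "yaw": 0},
], fingers=-1, grip_force=60)

```text
clock: 5.32
eef_pos: [478.8, -257.5, 76.5]
tcp_rot: [3.141, 0.0, 1.326]
contact_force: [-2.4, 1.9, 6.8]
opening: 0.176
grasp_force: 58.4
```

>>> carry_out([
  {"dp": [0, 0, 0], "yaw": 0},
  {"dp": [0, 0, 0], "yaw": 0},
  {"dp": [0, 0, -5], "yaw": 0},
  {"dp": [0, 0, -12], "yaw": 0},
  {"dp": [0, 0, -40], "yaw": 0},
  {"dp": [0, 0, -80], "yaw": 0},
  {"dp": [0, 0, -110], "yaw": 0},
  {"dp": [0, 0, -110], "yaw": 0},
  {"dp": [0, 0, -110], "yaw": 0},
], grip_force=110)

```text
clock: 6.45
eef_pos: [478.0, -256.9, 184.4]
tcp_rot: [-3.141, -0.0, 1.326]
contact_force: [-1.4, 0.7, -3.3]
opening: 0.165
grasp_force: 107.9
```

Run:
```python
from h import *
T,s=tool();print(s['eef_pos'],np.degrees(s['tcp_rot']),s['contact_force'],s['wrist_torque'],s['qpos'])
C=cal('wrist');w=r.grab_frame('wrist')
a=r.grab_frame("scene");b=r.grab_frame("side")
save('w3',np.vstack([np.hstack([cv2.resize(w,(400,300)),cv2.resize(a[50:260,140:420],(400,300))]),np.hstack([cv2.resize(b[200:410,120:400],(400,300)),np.zeros((300,400,3),np.uint8)])]))
print(todp([523.7,78,190]),"holes 105.84: yaw",s['tcp_rot'][2]*57.2958-105.84)
```

```text
[ 477.97660417 -256.91470859  184.41679543] [-1.79937833e+02 -1.61307419e-02  7.59701058e+01] [-1.36450985  0.69432215 -3.27771477] [0.00324499 0.0055473  0.03507574] [-4.95965510e-01  2.88086861e-01  1.86205484e+00  3.71677597e-06
  9.92571900e-01 -2.51099849e-01]
[335.9 -36.6  -5.9] holes 105.84: yaw -29.869867030411797
```

View pics/w3.png

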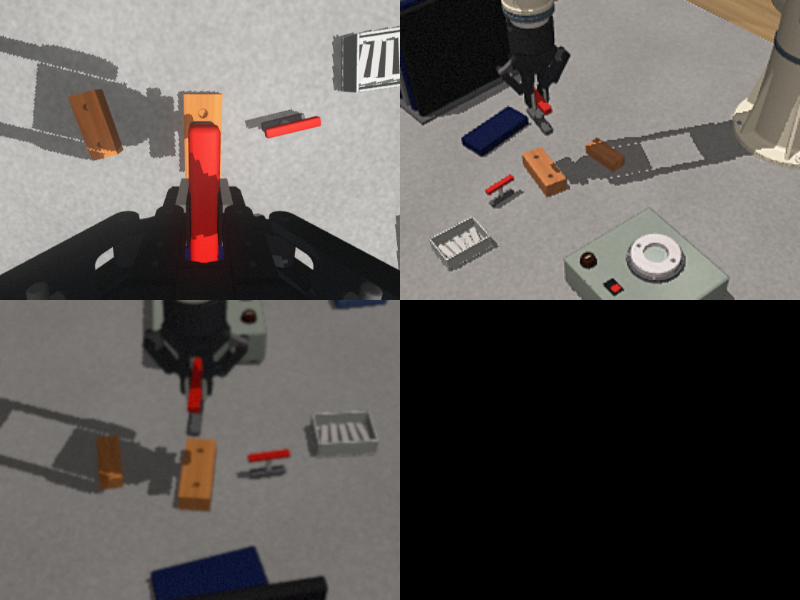

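The spanner is lifted out and the rest stands empty, with its far hole at about (202,113) in the tile. The small parts are untouched. Next I go 80 mm short of the ring at the hole bearing, so the ring and the handle tip appear together in the wrist view.

>>> carry_out([
  {"dp": [25, 0, 0], "yaw": -2},
  {"dp": [65, 1, 0], "yaw": -7},
  {"dp": [105, 1, 0], "yaw": -12},
  {"dp": [145, 2, 0], "yaw": -17},
  {"dp": [185, 2, 0], "yaw": -22},
  {"dp": [225, 3, 2], "yaw": -26},
  {"dp": [255, 3, 6], "yaw": -29},
  {"dp": [266.5, 3, 9], "yaw": -29.9},
  {"dp": [266.5, 3, 9], "yaw": -29.9},
  {"dp": [266.5, 3, 9], "yaw": -29.9},
  {"dp": [266.5, 3, 9], "yaw": -29.9},
])

```text
clock: 7.98
eef_pos: [545.9, -0.3, 176.3]
tcp_rot: [-3.141, 0.0, 1.846]
contact_force: [0.2, 0.4, -3.2]
opening: 0.164
grasp_force: 107.9
```

Run:
```python
from h import *
T,s=tool();print(s['eef_pos'],np.degrees(s['tcp_rot']),s['contact_force'])
C=cal('wrist');w=r.grab_frame('wrist');np.save("w4.npy",w);save('w4',w);np.savez('wc4.npz',K=C[0],R=C[1],t=C[2],T=T,p=s['eef_pos'])
print([proj(C,[*p,95]) for p in ((515.2,108),(532.3,48))])
```

```text
[ 5.45939936e+02 -3.49373308e-01  1.76319668e+02] [-1.79993368e+02  8.54852006e-03  1.05784249e+02] [ 0.2276117   0.39659    -3.15475991]
[array([283.54779542,  27.80429534]), array([283.95048763, 140.20790558])]
```

View pics/w4.png

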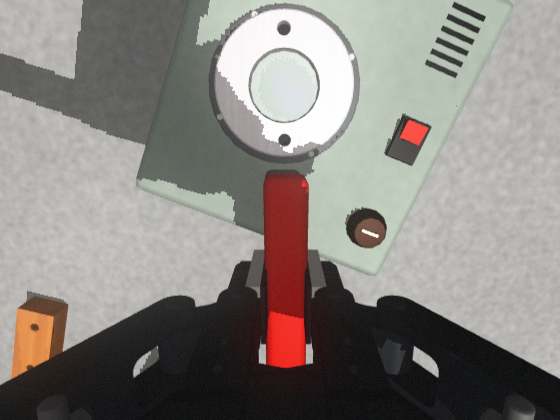

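The view shows the holes at (284,28) and (284,140), with the handle at columns 264–308 and its far end at row ~171. I'll measure both precisely in the tool frame.

Run:
```python
from h import *
f=np.load("wc4.npz");C=(f["K"],f["R"],f["t"]);T,p=f["T"],f["p"]
w=np.load("w4.npy");g=cv2.cvtColor(w,cv2.COLOR_RGB2GRAY);P=[]
tl=lambda q:T.T@(q-p)
for u,v in ((284,28),(284,140)):
    q=g[v-11:v+12,u-11:u+12]; m=(q<130).astype(np.uint8)
    k,l,s,c=cv2.connectedComponentsWithStats(m); i=l[11,11]; print(s[i],c[i]+[u-11,v-11])
    P.append(tl(onz(C,c[i]+[u-11,v-11],95)))
a,b=P;print("holes tool",a.round(2),b.round(2),"mid",(a+b)/2,"d",np.linalg.norm(a-b),"yaw err deg",np.degrees(np.arctan2((a-b)[1],(a-b)[0])))
w=w.astype(int);m=((w[...,0]>50)&(w[...,1]<.33*w[...,0])&(w[...,2]<.6*w[...,0])).astype(np.uint8);m[:,340:]=0
m=cv2.morphologyEx(m,cv2.MORPH_CLOSE,np.ones((5,5)))
k,l,st,c=cv2.connectedComponentsWithStats(m);i=1+np.argmax(st[1:,4]);x,y,W,H,A=st[i];print(st[i])
R,Cc=np.where(l==i)
zt=p[2]+17
for v in (173,178,185,200,220,240,330,350,360):
    cc=Cc[R==v]
    if len(cc): print(v,cc.min(),cc.max(),tl(onz(C,((cc.min()+cc.max())/2,v),zt)).round(2))
print("end",[tl(onz(C,(285.5,v),z)).round(2) for v in (y-.5,y+H-.5) for z in (zt,zt-14)])
```

```text
[  5   4  12  14 125] [283.776  28.16 ]
[  6   5  12  12 112] [284.09821429 139.57142857]
holes tool [1.1246e+02 3.0000e-02 8.1300e+01] [50.63  0.13 81.31] mid [8.15430227e+01 7.81754294e-02 8.13074946e+01] d 61.824438408471536 yaw err deg -0.08944304565734403
[ 265  180   43  188 7258]
185 266 306 [ 41.51   1.14 -17.01]
200 265 302 [ 36.18   0.26 -17.01]
220 265 305 [ 28.87   0.78 -17.  ]
240 265 305 [ 21.34   0.78 -17.  ]
330 267 304 [-15.73   0.94 -17.  ]
350 267 305 [-24.76   1.14 -17.  ]
360 267 304 [-29.39   0.94 -17.  ]
end [array([ 43.43,   0.96, -17.01]), array([40.94,  0.97, -3.01]), array([-32.91,   0.94, -17.  ]), array([-44.41,   0.94,  -2.99])]
```

Run:
```python
from h import *
f=np.load("wc4.npz");C=(f["K"],f["R"],f["t"]);T,p=f["T"],f["p"]
w=np.load("w4.npy");tl=lambda q:T.T@(q-p)
print("col285 rows165-195",w[164:196,285].tolist())
for v in (190,205,225,245): print(v,[(x,w[v,x].tolist()) for x in (262,263,264,265,266,267,304,305,306,307,308,309,310)])
for x in (45,):
  for z in (-17,-3): print(z,proj(C,p+T@np.array([x,0,z])), [proj(C,p+T@np.array([20,y,z]))[0].round(1) for y in (-8,8)])
```

```text
col285 rows165-195 [[108, 113, 107], [103, 107, 101], [105, 110, 104], [108, 112, 105], [104, 107, 100], [89, 91, 88], [68, 67, 65], [64, 63, 65], [68, 66, 64], [89, 60, 61], [101, 50, 48], [103, 47, 46], [104, 46, 43], [109, 49, 45], [117, 50, 47], [123, 45, 42], [133, 49, 45], [136, 49, 47], [137, 48, 45], [136, 47, 43], [138, 44, 43], [136, 44, 40], [140, 47, 43], [139, 44, 41], [142, 48, 43], [141, 45, 45], [139, 43, 42], [141, 45, 42], [141, 49, 46], [136, 40, 40], [141, 43, 41], [141, 41, 40]]
190 [(262, [100, 103, 94]), (263, [96, 62, 56]), (264, [106, 41, 38]), (265, [120, 40, 37]), (266, [122, 35, 31]), (267, [131, 46, 41]), (304, [128, 48, 41]), (305, [137, 49, 47]), (306, [210, 58, 52]), (307, [187, 58, 54]), (308, [154, 91, 84]), (309, [188, 199, 184]), (310, [187, 196, 183])]
205 [(262, [97, 100, 93]), (263, [92, 75, 71]), (264, [104, 37, 35]), (265, [118, 42, 39]), (266, [122, 36, 32]), (267, [124, 37, 32]), (304, [127, 45, 37]), (305, [125, 44, 39]), (306, [122, 45, 40]), (307, [113, 55, 50]), (308, [145, 117, 109]), (309, [187, 197, 183]), (310, [190, 201, 186])]
225 [(262, [98, 101, 96]), (263, [98, 98, 90]), (264, [100, 36, 37]), (265, [111, 37, 35]), (266, [124, 37, 35]), (267, [124, 38, 33]), (304, [127, 39, 35]), (305, [118, 37, 32]), (306, [117, 41, 38]), (307, [107, 54, 49]), (308, [166, 155, 146]), (309, [187, 198, 186]), (310, [188, 199, 185])]
245 [(262, [183, 177, 175]), (263, [178, 172, 170]), (264, [125, 77, 74]), (265, [106, 35, 33]), (266, [123, 38, 32]), (267, [122, 31, 30]), (304, [128, 39, 36]), (305, [122, 37, 32]), (306, [110, 35, 31]), (307, [125, 84, 76]), (308, [190, 201, 187]), (309, [188, 200, 184]), (310, [186, 199, 183])]
-17 [282.68792678 174.98175398] [np.float64(260.7), np.float64(305.0)]
-3 [282.96719895 168.99625413] [np.float64(263.1), np.float64(303.1)]
```

Run:
```python
from h import *
f=np.load("wc4.npz");C=(f["K"],f["R"],f["t"]);T,p=f["T"],f["p"]
for q in ([39,0,46.5],[39,0,34.5],[34,0,53],[45,0,-3],[45,0,-17]): print(q,proj(C,p+T@np.array(q,float)).round(1),(proj(C,p+T@np.array([q[0]-1.,0,q[2]]))-proj(C,p+T@np.array(q,float))).round(2))
# sensor noise: readings + bias check while still
E=[];cams=[]
for i in range(8):
    T,s=tool();E.append(np.r_[s['eef_pos'],np.degrees(s['tcp_rot'][2])]);K,R,t=cal('wrist');cams.append(T.T@(-R.T@t-s['eef_pos']));r.grab_frame('wrist')
print(np.mean(E,0),np.std(E,0),np.mean(cams,0),np.std(cams,0))
```

```text
[39, 0, 46.5] [283.6 166.5] [0.  1.9]
[39, 0, 34.5] [283.5 170. ] [0.   2.03]
[34, 0, 53] [283.7 174. ] [0.   1.82]
[45, 0, -3] [283. 169.] [0.01 2.6 ]
[45, 0, -17] [282.7 175. ] [0.01 2.88]
[5.46089555e+02 1.51852726e-01 1.76407353e+02 1.05827112e+02] [0.03294244 0.25362585 0.03627384 0.02337505] [  64.56293221    0.92774432 -135.71087464] [0.00777997 0.00998648 0.01507677]
```

Run:
```python
from h import *
C=cal('wrist');T,s=tool();p=s['eef_pos'];w=r.grab_frame('wrist');K,R,t=C
print(p,T.T@(-R.T@t-p))
A=R@T; c0=np.array([65.78,0,-135.71]); Ct=(K,A,-A@c0)   # camera in tool frame
zr=p[2]-95
g=cv2.cvtColor(w,cv2.COLOR_RGB2GRAY);P=[]
for u,v in ((284,28),(284,140)):
    q=g[v-11:v+12,u-11:u+12]; m=(q<130).astype(np.uint8)
    k,l,st,c=cv2.connectedComponentsWithStats(m); i=l[11,11]
    P.append(onz(Ct,c[i]+[u-11,v-11],zr))
a,b=P;print(a.round(2),b.round(2),((a+b)/2).round(2),np.degrees(np.arctan2((a-b)[1],(a-b)[0])))
print(w[166:184,285,0].tolist(),w[166:184,285,1].tolist())
for q in ([39,0,46.5],[45,0,-3],[45,0,-17]): print(q,proj(Ct,q).round(1))
print([proj(Ct,[20,y,-17])[0].round(1) for y in (-8,8)],"row",proj(Ct,[20,0,-17])[1])
```

```text
[5.46114521e+02 5.40864114e-01 1.76336345e+02] [  64.562003      0.92187965 -135.70397671]
[112.8   -1.22  81.34] [50.93 -1.21 81.34] [81.86 -1.21 81.34] -0.0032686818082156336
[106, 101, 108, 86, 70, 70, 67, 88, 103, 102, 104, 114, 116, 122, 134, 135, 136, 139] [113, 108, 111, 90, 68, 69, 67, 63, 50, 46, 47, 53, 50, 46, 49, 47, 47, 51]
[39, 0, 46.5] [285.5 168.9]
[45, 0, -3] [285.5 172.2]
[45, 0, -17] [285.5 178.5]
[np.float64(263.5), np.float64(307.6)] row 246.71010761776455
```

The corrected camera model predicts the handle and yoke edges to within about 0.5 px, so the spanner sits centred in the hand. The ring centre is at tool (81.9, −1.2) with zero yaw error.

>>> carry_out([
  {"dp": [20, -0.4, 0], "yaw": 0},
  {"dp": [45, -0.8, 0], "yaw": 0},
  {"dp": [68, -1.2, 0], "yaw": 0},
  {"dp": [81.9, -1.2, 2], "yaw": 0},
  {"dp": [81.9, -1.2, 8], "yaw": 0},
  {"dp": [81.9, -1.2, 14], "yaw": 0},
  {"dp": [81.9, -1.2, 19], "yaw": 0},
  {"dp": [81.9, -1.2, 23], "yaw": 0},
  {"dp": [81.9, -1.2, 23], "yaw": 0},
  {"dp": [81.9, -1.2, 23], "yaw": 0},
  {"dp": [81.9, -1.2, 23], "yaw": 0},
])

```text
clock: 9.85
eef_pos: [522.7, 79.0, 153.5]
tcp_rot: [3.141, 0.0, 1.848]
contact_force: [0.1, 0.6, -3.7]
opening: 0.163
grasp_force: 107.9
```

Run:
```python
from h import *
T,s=tool();print(s['eef_pos'],np.degrees(s['tcp_rot'][2]),s['contact_force'],s['wrist_torque'])
a=r.grab_frame("scene");b=r.grab_frame("side");w=r.grab_frame('wrist')
T,s=tool();print(s['eef_pos'],s['contact_force'],s['wrist_torque'])
save('w5',np.hstack([cv2.resize(a[160:280,260:380],(400,400),interpolation=2),cv2.resize(b[140:260,200:320],(400,400),interpolation=2)]))
```

```text
[522.72148189  79.02193858 153.47800489] 105.86465838623346 [ 0.12860741  0.59455273 -3.65607125] [-0.03916088 -0.03296099  0.01072146]
[522.61025605  79.05075627 153.43443165] [ 0.17178277 -0.68840176 -2.82957032] [ 0.01762496 -0.02260251 -0.00605215]
```

View pics/w5.png

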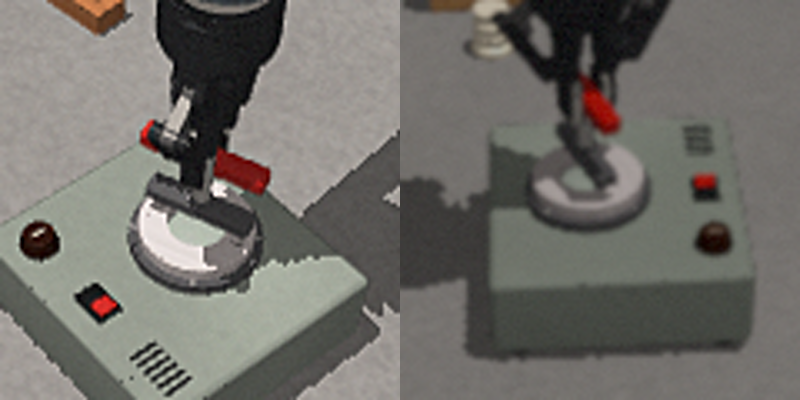

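The yoke hovers centred over the ring, lying along its hole line. I descend gently and watch the force.

>>> carry_out([
  {"dp": [0, 0, 2], "yaw": 0},
  {"dp": [0, 0, 4], "yaw": 0},
  {"dp": [0, 0, 5.5], "yaw": 0},
  {"dp": [0, 0, 6.5], "yaw": 0},
  {"dp": [0, 0, 7], "yaw": 0},
  {"dp": [0, 0, 7.5], "yaw": 0},
  {"dp": [0, 0, 7.5], "yaw": 0},
])

```text
clock: 10.88
eef_pos: [522.9, 79.1, 145.9]
tcp_rot: [3.141, 0.0, 1.848]
contact_force: [2.5, 1.4, -2.3]
opening: 0.167
grasp_force: 108.0
```

The tips are about 2 mm below the ring face with no upward force, so both are in the holes. I continue to the face.

>>> carry_out([
  {"dp": [0, 0, 1], "yaw": 0},
  {"dp": [0, 0, 2], "yaw": 0},
  {"dp": [0, 0, 3], "yaw": 0},
  {"dp": [0, 0, 3.6], "yaw": 0},
  {"dp": [0, 0, 4], "yaw": 0},
  {"dp": [0, 0, 4], "yaw": 0},
])

```text
clock: 11.62
eef_pos: [522.7, 79.1, 141.8]
tcp_rot: [3.141, 0.0, 1.848]
contact_force: [4.2, 0.5, -2.8]
opening: 0.164
grasp_force: 108.1
```

```bash
cat > st.py <<'E'
from h import *
E=[]
for i in range(4):
    T,s=tool();E.append(np.r_[s['eef_pos'],np.degrees(s['tcp_rot'][2]),s['contact_force'],s['wrist_torque']]);r.grab_frame('wrist')
print(np.mean(E,0).round(2), s['clock'])
E
python3 st.py
```

```text
[ 5.2272e+02  7.9040e+01  1.4184e+02  1.0587e+02  3.5500e+00  5.4000e-01
 -2.0300e+00  6.0000e-02 -7.7000e-01  7.0000e-02] 11.775
```

>>> carry_out([
  {"dp": [0, 0.3, 0.2], "yaw": 0},
  {"dp": [0, 0.3, 0.4], "yaw": 0},
  {"dp": [0, 0.3, 0.4], "yaw": 0},
])

```text
clock: 12.2
eef_pos: [522.8, 79.1, 141.6]
tcp_rot: [-3.142, 0.0, 1.848]
contact_force: [1.5, -0.5, 3.0]
opening: 0.162
grasp_force: 108.8
```

```bash
python3 st.py
```

```text
[ 5.2284e+02  7.9060e+01  1.4157e+02  1.0587e+02  1.2800e+00 -7.4000e-01
  3.7100e+00 -7.0000e-02 -3.7000e-01  7.0000e-02] 12.35
```

The yoke now rests on the face with about 6 N. I turn clockwise (positive tool yaw), staying under the minimum possible travel of 20° at first.

>>> carry_out([
  {"dp": [0, 0, 0], "yaw": 1},
  {"dp": [0, 0, 0], "yaw": 3},
  {"dp": [0, 0, 0], "yaw": 5},
  {"dp": [0, 0, 0], "yaw": 7},
  {"dp": [0, 0, 0], "yaw": 8},
  {"dp": [0, 0, 0], "yaw": 8},
])

```text
clock: 13.15
eef_pos: [523.6, 79.1, 141.6]
tcp_rot: [3.14, 0.0, 1.707]
contact_force: [5.3, -1.0, 2.7]
opening: 0.161
grasp_force: 108.8
```

```bash
python3 st.py
```

```text
[ 5.2356e+02  7.9090e+01  1.4159e+02  9.7800e+01  4.9500e+00 -9.9000e-01
  2.5800e+00 -1.3000e-01 -1.1800e+00  3.3000e-01] 13.3
```

>>> carry_out([
  {"dp": [0, 0.3, 0], "yaw": 1},
  {"dp": [0, 0.6, 0], "yaw": 3},
  {"dp": [0, 0.6, 0], "yaw": 5},
  {"dp": [0, 0.6, 0], "yaw": 7},
  {"dp": [0, 0.6, 0], "yaw": 9},
  {"dp": [0, 0.6, 0], "yaw": 10},
  {"dp": [0, 0.6, 0], "yaw": 10},
])

```text
clock: 14.22
eef_pos: [523.6, 79.0, 141.5]
tcp_rot: [3.141, 0.0, 1.532]
contact_force: [4.2, -2.1, 4.8]
opening: 0.164
grasp_force: 109.2
```

```bash
python3 st.py
```

```text
[ 5.2364e+02  7.9030e+01  1.4154e+02  8.7780e+01  4.4600e+00 -2.2800e+00
  5.0300e+00 -4.9000e-01 -9.8000e-01  2.6000e-01] 14.375
```

>>> carry_out([
  {"dp": [-0.2, 0.3, 0], "yaw": 1},
  {"dp": [-0.2, 0.3, 0], "yaw": 2},
  {"dp": [-0.2, 0.3, 0], "yaw": 3},
  {"dp": [-0.2, 0.3, 0], "yaw": 4},
  {"dp": [-0.2, 0.3, 0], "yaw": 4},
])

```text
clock: 15.05
eef_pos: [523.7, 78.9, 141.5]
tcp_rot: [-3.142, 0.0, 1.462]
contact_force: [3.7, -2.3, 5.6]
opening: 0.163
grasp_force: 109.3
```

```bash
python3 st.py
```

```text
[ 5.2371e+02  7.8870e+01  1.4153e+02  8.3780e+01  3.7500e+00 -2.5500e+00
  6.1500e+00 -4.2000e-01 -8.3000e-01  3.0000e-01] 15.2
```

>>> carry_out([
  {"dp": [-0.2, 0.3, -0.1], "yaw": 1},
  {"dp": [-0.2, 0.3, -0.1], "yaw": 2},
  {"dp": [-0.2, 0.3, -0.1], "yaw": 2},
])

```text
clock: 15.62
eef_pos: [523.7, 78.7, 141.5]
tcp_rot: [-3.141, 0.0, 1.427]
contact_force: [3.4, -1.3, 5.6]
opening: 0.164
grasp_force: 109.3
```

```bash
python3 st.py
```

```text
[ 5.2375e+02  7.8720e+01  1.4152e+02  8.1770e+01  3.3000e+00 -1.4100e+00
  5.4800e+00 -2.9000e-01 -7.3000e-01  3.3000e-01] 15.775
```

>>> carry_out([
  {"dp": [0, 0, 0], "yaw": 1},
  {"dp": [0, 0, 0], "yaw": 2},
  {"dp": [0, 0, 0], "yaw": 2},
])

```text
clock: 16.2
eef_pos: [523.8, 78.7, 141.5]
tcp_rot: [-3.141, 0.0, 1.392]
contact_force: [2.7, -2.0, 5.3]
opening: 0.163
grasp_force: 109.3
```

```bash
python3 st.py
```

```text
[ 5.2375e+02  7.8700e+01  1.4153e+02  7.9770e+01  3.1600e+00 -1.2800e+00
  5.9000e+00 -3.6000e-01 -7.3000e-01  3.0000e-01] 16.35
```

>>> carry_out([
  {"dp": [0, 0, 0], "yaw": 1},
  {"dp": [0, 0, 0], "yaw": 2},
  {"dp": [0, 0, 0], "yaw": 2},
])

```text
clock: 16.77
eef_pos: [523.7, 78.7, 141.5]
tcp_rot: [-3.141, 0.0, 1.357]
contact_force: [2.6, -1.7, 6.0]
opening: 0.165
grasp_force: 109.3
```

```bash
python3 st.py
```

```text
[ 5.2374e+02  7.8660e+01  1.4153e+02  7.7770e+01  3.0000e+00 -1.7900e+00
  5.7600e+00 -3.7000e-01 -7.2000e-01  2.7000e-01] 16.925
```

>>> carry_out([
  {"dp": [0, 0, 0], "yaw": 1},
  {"dp": [0, 0, 0], "yaw": 2},
  {"dp": [0, 0, 0], "yaw": 2},
])

```text
clock: 17.35
eef_pos: [523.7, 78.6, 141.5]
tcp_rot: [-3.141, 0.0, 1.322]
contact_force: [2.3, -2.2, 5.7]
opening: 0.164
grasp_force: 109.3
```

```bash
python3 st.py
```

```text
[ 5.2373e+02  7.8620e+01  1.4153e+02  7.5770e+01  2.7500e+00 -2.1800e+00
  5.9200e+00 -4.5000e-01 -7.1000e-01  2.7000e-01] 17.5
```

>>> carry_out([
  {"dp": [0, 0, 0], "yaw": 1},
  {"dp": [0, 0, 0], "yaw": 2},
  {"dp": [0, 0, 0], "yaw": 2},
])

```text
clock: 17.92
eef_pos: [523.7, 78.6, 141.5]
tcp_rot: [-3.141, 0.0, 1.287]
contact_force: [2.4, -3.4, 6.3]
opening: 0.167
grasp_force: 109.3
```

```bash
python3 st.py
```

```text
[ 5.2371e+02  7.8580e+01  1.4153e+02  7.3770e+01  2.9200e+00 -2.6800e+00
  5.8500e+00 -4.8000e-01 -7.3000e-01  3.0000e-01] 18.075
```

>>> carry_out([
  {"dp": [0, 0, 0], "yaw": 1},
  {"dp": [0, 0, 0], "yaw": 2},
  {"dp": [0, 0, 0], "yaw": 2},
])

```text
clock: 18.5
eef_pos: [523.7, 78.5, 141.5]
tcp_rot: [-3.141, 0.001, 1.253]
contact_force: [3.3, -3.0, 7.2]
opening: 0.162
grasp_force: 109.3
```

```bash
python3 st.py
```

```text
[ 5.2369e+02  7.8550e+01  1.4152e+02  7.1780e+01  3.3200e+00 -2.7000e+00
  6.4200e+00 -4.8000e-01 -6.8000e-01  2.6000e-01] 18.65
```

>>> carry_out([
  {"dp": [-0.2, 0.2, -0.1], "yaw": 1},
  {"dp": [-0.2, 0.2, -0.1], "yaw": 2},
  {"dp": [-0.2, 0.2, -0.1], "yaw": 2},
])

```text
clock: 19.08
eef_pos: [523.7, 78.4, 141.5]
tcp_rot: [-3.141, 0.0, 1.218]
contact_force: [2.9, -1.3, 5.0]
opening: 0.163
grasp_force: 109.3
```

```bash
python3 st.py
```

```text
[ 5.2370e+02  7.8420e+01  1.4154e+02  6.9770e+01  3.0400e+00 -1.7900e+00
  5.3400e+00 -3.6000e-01 -6.5000e-01  3.0000e-01] 19.225
```

>>> carry_out([
  {"dp": [0, 0, 0], "yaw": 1},
  {"dp": [0, 0, 0], "yaw": 2},
  {"dp": [0, 0, 0], "yaw": 2},
])

```text
clock: 19.65
eef_pos: [523.7, 78.4, 141.5]
tcp_rot: [-3.141, 0.001, 1.183]
contact_force: [2.5, -1.4, 5.6]
opening: 0.162
grasp_force: 109.3
```

```bash
python3 st.py
```

```text
[ 5.2367e+02  7.8390e+01  1.4154e+02  6.7770e+01  2.5600e+00 -1.3300e+00
  5.3000e+00 -4.1000e-01 -6.2000e-01  2.9000e-01] 19.8
```

>>> carry_out([
  {"dp": [0, 0, 0], "yaw": 1},
  {"dp": [0, 0, 0], "yaw": 2},
  {"dp": [0, 0, 0], "yaw": 2},
])

```text
clock: 20.23
eef_pos: [523.6, 78.4, 141.5]
tcp_rot: [-3.141, 0.001, 1.148]
contact_force: [2.9, -2.3, 6.4]
opening: 0.159
grasp_force: 109.3
```

```bash
python3 st.py
```

```text
[ 5.2366e+02  7.8360e+01  1.4154e+02  6.5780e+01  2.8700e+00 -2.6300e+00
  6.3500e+00 -4.5000e-01 -6.3000e-01  3.0000e-01] 20.375
```

>>> carry_out([
  {"dp": [0, 0, 0], "yaw": 1},
  {"dp": [0, 0, 0], "yaw": 2},
  {"dp": [0, 0, 0], "yaw": 2},
])

```text
clock: 20.8
eef_pos: [523.7, 78.3, 141.5]
tcp_rot: [-3.141, 0.001, 1.114]
contact_force: [2.8, -2.4, 6.3]
opening: 0.164
grasp_force: 109.5
```

```bash
cat st.py > st2.py; echo 'a=r.grab_frame("scene");b=r.grab_frame("side");w=r.grab_frame("wrist")
save("w6",np.hstack([cv2.resize(w[150:400,160:410],(400,400)),cv2.resize(a[160:280,260:380],(400,400),interpolation=2)]))' >> st2.py; python3 st2.py
```

```text
[ 5.2364e+02  7.8310e+01  1.4153e+02  6.3820e+01  2.9500e+00 -2.2200e+00
  5.7500e+00 -4.2000e-01 -6.3000e-01  6.9000e-01] 20.95
```

View pics/w6.png

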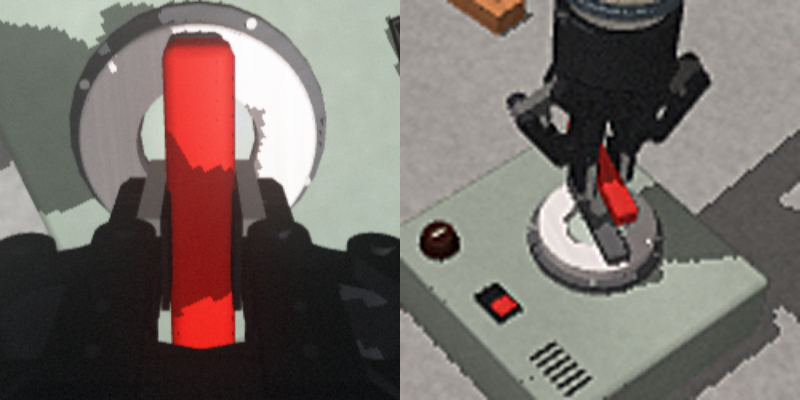

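The spanner is still square in the hand and the yoke lies flat on the ring. The torque has jumped from 0.30 to 0.69 N m, so the ring has met its seat. I add a slight nip toward 0.8.

>>> carry_out([
  {"dp": [0, 0, 0], "yaw": 0.2},
  {"dp": [0, 0, 0], "yaw": 0.2},
])

```text
clock: 21.4
eef_pos: [523.7, 78.3, 141.6]
tcp_rot: [-3.141, 0.001, 1.111]
contact_force: [2.7, -1.5, 5.8]
opening: 0.166
grasp_force: 109.6
```

```bash
python3 st.py
```

```text
[ 5.2363e+02  7.8310e+01  1.4153e+02  6.3640e+01  2.3700e+00 -1.9700e+00
  5.7900e+00 -4.6000e-01 -6.0000e-01  8.3000e-01] 21.55
```

It's firm at 0.83 N m. I relieve the wind-up and then lift straight off.

>>> carry_out([
  {"dp": [0, 0, 0], "yaw": -0.7},
  {"dp": [0, 0, 0], "yaw": -1.4},
  {"dp": [0, 0, 0], "yaw": -1.6},
  {"dp": [0, 0, 0], "yaw": -1.6},
])

```text
clock: 22.1
eef_pos: [523.7, 78.4, 141.5]
tcp_rot: [-3.141, 0.001, 1.137]
contact_force: [2.8, -2.8, 5.0]
opening: 0.163
grasp_force: 109.2
```

```bash
python3 st.py
```

```text
[ 5.2364e+02  7.8340e+01  1.4152e+02  6.5150e+01  3.1300e+00 -2.2000e+00
  5.5700e+00 -5.1000e-01 -6.0000e-01  1.0000e-02] 22.25
```

>>> carry_out([
  {"dp": [0, 0, -1], "yaw": 0},
  {"dp": [0, 0, -3], "yaw": 0},
  {"dp": [0, 0, -6], "yaw": 0},
  {"dp": [0, 0, -10], "yaw": 0},
  {"dp": [0, 0, -20], "yaw": 0},
  {"dp": [0, 0, -35], "yaw": 0},
  {"dp": [0, 0, -43], "yaw": 0},
  {"dp": [0, 0, -43], "yaw": 0},
  {"dp": [0, 0, -43], "yaw": 0},
])

```text
clock: 23.42
eef_pos: [523.9, 78.5, 184.4]
tcp_rot: [-3.141, 0.0, 1.139]
contact_force: [0.4, -0.1, -3.0]
opening: 0.166
grasp_force: 108.1
```

```bash
python3 st.py; python3 -c "
from h import *
print(todp([478.2,-257.2,184]),np.degrees(r.sense()['tcp_rot'][2])-75.97)"
```

```text
[ 5.2383e+02  7.8450e+01  1.8427e+02  6.5270e+01 -1.0000e-01  1.5000e-01
 -2.9700e+00 -1.0000e-02  2.0000e-02 -2.0000e-02] 23.575
[-3.24e+02  9.89e+01  3.00e-01] -10.700641968598063
```

>>> carry_out([
  {"dp": [-20, 6, 0], "yaw": -1},
  {"dp": [-60, 18, 0], "yaw": -2},
  {"dp": [-105, 32, 0], "yaw": -4},
  {"dp": [-150, 46, 0], "yaw": -5},
  {"dp": [-195, 60, 0], "yaw": -7},
  {"dp": [-240, 73, 0], "yaw": -8},
  {"dp": [-280, 86, 0], "yaw": -9.5},
  {"dp": [-310, 95, 0], "yaw": -10.7},
  {"dp": [-324, 98.9, 0], "yaw": -10.7},
  {"dp": [-324, 98.9, 0], "yaw": -10.7},
  {"dp": [-324, 98.9, 0], "yaw": -10.7},
  {"dp": [-324, 98.9, 0], "yaw": -10.7},
])

```text
clock: 25.12
eef_pos: [478.6, -256.2, 184.5]
tcp_rot: [-3.141, -0.0, 1.327]
contact_force: [-0.6, 0.5, -3.2]
opening: 0.166
grasp_force: 108.0
```

```bash
python3 st.py; python3 -c "
from h import *
print(todp([478.2,-257.2,76.5]))
w=r.grab_frame('wrist');save('w7',w)"
```

```text
[ 4.7860e+02 -2.5634e+02  1.8460e+02  7.6020e+01 -3.2000e-01  1.7000e-01
 -3.0800e+00 -1.0000e-02 -0.0000e+00 -2.0000e-02] 25.275
[ -0.6  -0.2 108.1]
```

View pics/w7.png

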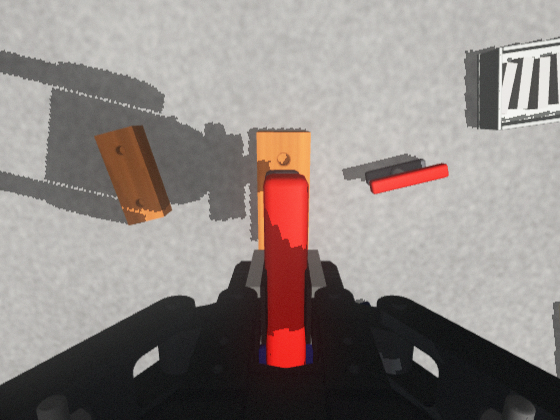

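The handle is aligned with the large rest, and its far hole is visible at (284,159).

Run:
```python
from h import *
K,R,t=cal('wrist');T,s=tool();A=R@T;c0=np.array([65.78,0,-135.71]);Ct=(K,A,-A@c0)
w=cv2.imread("pics/w7.png",0);q=w[147:172,271:297]
m=(q<np.median(q)-25).astype(np.uint8);k,l,st,c=cv2.connectedComponentsWithStats(m)
for i in range(1,k):
  if st[i,4]>20: print(st[i],c[i]+[271,147],onz(Ct,c[i]+[271,147],s['eef_pos'][2]-30).round(2))
print([onz(Ct,(u,145),s['eef_pos'][2]-30)[1].round(2) for u in (256.5,310)])
```

```text
[ 6  6 14 13 82] [284.85365854 160.85365854] [ 29.78  -0.55 154.66]
[ 0 22 26  3 74] [283.5        170.05405405] [ 22.11  -1.69 154.66]
[np.float64(-23.81), np.float64(20.1)]
```

>>> carry_out([
  {"dp": [-0.6, -1.1, 25], "yaw": 0},
  {"dp": [-0.6, -1.1, 60], "yaw": 0},
  {"dp": [-0.6, -1.1, 85], "yaw": 0},
  {"dp": [-0.6, -1.1, 95], "yaw": 0},
  {"dp": [-0.6, -1.1, 98], "yaw": 0},
  {"dp": [-0.6, -1.1, 100], "yaw": 0},
  {"dp": [-0.6, -1.1, 102], "yaw": 0},
  {"dp": [-0.6, -1.1, 103], "yaw": 0},
  {"dp": [-0.6, -1.1, 104], "yaw": 0},
  {"dp": [-0.6, -1.1, 104], "yaw": 0},
])

```text
clock: 26.62
eef_pos: [477.2, -257.5, 80.6]
tcp_rot: [3.142, 0.0, 1.326]
contact_force: [0.5, 0.1, -3.5]
opening: 0.163
grasp_force: 107.8
```

```bash
python3 st.py
```

```text
[ 4.7722e+02 -2.5750e+02  8.0640e+01  7.5970e+01  2.5000e-01  2.6000e-01
 -3.3600e+00  2.0000e-02 -0.0000e+00 -0.0000e+00] 26.775
```

Both prongs are 2.4 mm into the rest with no side load. I lower the rest of the way.

>>> carry_out([
  {"dp": [0, 0, 1.5], "yaw": 0},
  {"dp": [0, 0, 3], "yaw": 0},
  {"dp": [0, 0, 3.8], "yaw": 0},
  {"dp": [0, 0, 4.2], "yaw": 0},
  {"dp": [0, 0, 4.2], "yaw": 0},
])

```text
clock: 27.45
eef_pos: [477.2, -257.4, 76.7]
tcp_rot: [3.142, -0.0, 1.326]
contact_force: [-2.5, 2.0, 5.4]
opening: 0.16
grasp_force: 109.0
```

```bash
python3 st.py
```

```text
[ 4.7721e+02 -2.5745e+02  7.6710e+01  7.5970e+01 -2.1100e+00  2.0700e+00
  5.8200e+00  2.6000e-01  4.2000e-01 -1.0000e-02] 27.6
```

Seated on the rest. I release with a modest opening, back straight up, and clear.

>>> carry_out([
  {"dp": [0, 0, 0], "yaw": 0},
  {"dp": [0, 0, 0], "yaw": 0},
  {"dp": [0, 0, 0], "yaw": 0},
  {"dp": [0, 0, 0], "yaw": 0},
], fingers=-0.2, grip_force=20)

```text
clock: 28.15
eef_pos: [477.3, -257.5, 76.3]
tcp_rot: [3.142, 0.0, 1.326]
contact_force: [0.3, -0.6, -0.0]
opening: 0.399
grasp_force: 0.0
```

>>> carry_out([
  {"dp": [0, 0, -8], "yaw": 0},
  {"dp": [0, 0, -30], "yaw": 0},
  {"dp": [0, 0, -70], "yaw": 0},
  {"dp": [0, 0, -115], "yaw": 0},
  {"dp": [0, 0, -140], "yaw": 0},
  {"dp": [0, 0, -140], "yaw": 0},
  {"dp": [0, 0, -140], "yaw": 0},
])

```text
clock: 29.02
eef_pos: [476.8, -257.2, 215.9]
tcp_rot: [-3.141, -0.0, 1.326]
contact_force: [0.1, 0.2, 0.1]
opening: 0.399
grasp_force: 0.0
```

```bash
python3 st.py; python3 -c "
from h import *
a=r.grab_frame('scene');w=r.grab_frame('wrist')
save('w8',np.hstack([cv2.resize(w,(400,300)),cv2.resize(a[90:300,140:420],(400,300))]))"
```

```text
[ 4.7660e+02 -2.5715e+02  2.1545e+02  7.5970e+01  6.0000e-02  4.6000e-01
 -2.9000e-01  2.0000e-02 -1.0000e-02  1.0000e-02] 29.175
```

View pics/w8.png

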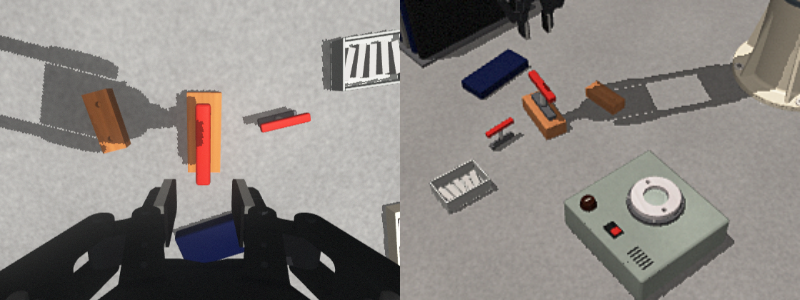

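The spanner stands upright in the large rest (handle at (204,145) in the left tile). The other things are where they were, and the arm is clear.

```bash
python3 -c "
from rig import r
print(r.sign_off())"
```

```text
the job is handed in; nothing more can be done
None
```

The lock ring is turned clockwise until firm against its seat (wrist torque read about 0.83 N m), the large spanner is back in its oak rest with the other things undisturbed, and the job was handed in at about 29 s of the 58 s allowed.

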